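# Swing the mirror bar to its stop and lock it

## Robot

A 6-joint arm with a two-finger parallel gripper is mounted at the origin on a cart in front of the work surface, level with it; the furniture and walls round the work are solid. World frame = base frame: x ahead of the robot, y to its left, z up, the work surface at z = 0. Lengths are in m, angles in degrees, forces in N, time in s.
With the tool pointing down it reaches from about 0.275 to 0.975 m from the base axis. Payload 8.4 kg.
Tool frame: the origin (TCP) lies at the very end of the fingers, on their centre line; the grasp point (between the pads) lies 19 mm behind it; z points along the fingers, y is the line along which they close (so a half turn about z gives the same grasp; the last joint's range is limited). The gripper opens to 92 mm and grips with 3 to 60 N. Pads are 20 mm wide; open, the fingers measure 128 mm over their backs; the gripper's body (75 mm by 189 mm) begins 69 mm behind the grasp point.
Start: joints at [-77.372, 20.225, 93.587, -0, 66.188, -0.138], TCP at [0.138, -0.61, 0.215] pointing down, gripper open.
Joint ranges: [-150.9, 150.9], [-52.94, 120.26], [3.33, 152.33], [-74.26, 254.26], [0, 154.13], [-172.89, 172.89]. Speed limits (degrees/s): [127.2, 127.2, 159.86, 180, 180, 180].

## Interface

Orientations are given as [roll, pitch, yaw] about the fixed x, y, z axes, in that order (R = Rz(yaw) Ry(pitch) Rx(roll)).
In Python, from rig import manip gives the robot as it stands. The module is installed in compiled form; this text tells all that it offers.
- The arm moves only by the shell command python3 -m jog 'ROWS' [FORCE]. ROWS is JSON, a list of rows, each an object of numbers: "tx", "ty", "tz": the shift along the tool's x, y, z scaled (see below); "ax", "ay", "az": the turn, a rotation vector about the tool's x, y, z scaled (see below); "claw": the opening, from -1 (shut) to 1 (fully open). In form: [{"tx": .., "ty": .., "tz": .., "ax": .., "ay": .., "az": .., "claw": ..}, ...]. A call has 1 to 5 rows; each row shifts and turns the commanded pose from where the row before left it, along the tool's axes as they then stand; what a row does not reach is not made up. The controller multiplies each number of a shift by 4 cm and each number of a turn by pi rad. A row lasts 1/12 s, in which the tool goes at most 41.7 mm and 7.16 degrees, less where a joint would pass 70% of its speed; a pose out of reach is approached as far as the arm can. A call with a number of a shift or a turn outside -1 to 1 is refused whole. A call with a gripper value outside its range is refused whole. The fingers move at their own pace and stop on an object; FORCE is the grip in N (left out, the last holds). Time passes only in rows, so rows that do not move let the fingers close. It gives the time, the measured TCP pose, the force, the opening and the grip force at its end, in the units of the state.
- manip.get_obs(): the state, without advancing time (a new reading comes with each control period).
- manip.capture(name): name is "scene" or "top" or "wrist"; returns a dict with "pixels" (400x640x3 uint8, red, green, blue), "z_map" (400x640 float32, m along the optical axis (not along the pixel's ray), 0 where there is no reading), "intrinsics" (3x3 intrinsics, pixels), "R" (3x3) and "t" (3): a world point X has camera coordinates R X + t; the wrist camera has in their place "hand_eye" (4x4, takes a point from camera to tool coordinates, whose origin is the TCP and whose axes are the flange's). Camera axes: x right, y down, z forward; pixel columns grow to the right and rows downward; lengths in m; the calibration is good to about 2 mm. A picture is of the moment at which its call begins: read the wrist's pose just before it.
- manip.job_done(): hands the job in; it is judged then, once.
The state is a dict: "time": time; "joint_positions": joint angles; "dq": joint speeds; "joint_efforts": joint torques, N m; "ee_pos": TCP position; "tcp_rot": TCP orientation; "ft_force": force on the tool from outside, world axes, zero at the start; "wrist_torque": the same for the moment, N m; "opening": finger opening in m; "gripper_force": force on a finger pad.
Only numpy, scipy, OpenCV 4.12 (cv2) and the standard library are available. Lean on these libraries where they do the work, as an engineer would, in place of code of your own. Each camera call takes 0.05 s, during which the arm holds its last target. There are 200 camera calls.

## Task

Bring the mirror back into the beam: pull the orange locking key out of its yellow-framed parking socket and stand it upright on the table beside the base plate, then with the empty gripper push the free end of the black bar so that it swings round its pivot until it rests against the steel stop. Then take the key again and plug it fully home into the green-framed socket, so that the bar is locked against the stop, and let go. Do not touch the mirror, and leave the vial, the spool and the grease pot alone.

Things in the scene. Friction and masses are not known exactly. Their poses are not given: they have to be found in the camera images.
- base_plate: Fixed aluminium plate, 260 x 260 x 32 mm, flat on the table; origin at the centre of its underside, z up, sides along its x and y. Two square sockets, 26 x 26 mm, 25 mm deep, 2 mm lead-in, sides along the plate's x and y, open in its top. Free table for setting the key down lies right of the plate and nearer the robot, round world x 0.45, y -0.16.
- pivot (a point): axis of the steel pivot pin, level with the plate's top (32 mm above the table), at the plate's (85, 85) mm; the pin has a dark round cap 32 mm across, its top 34 mm above the plate
- stop_face (a point): middle of the stop block's face that the bar comes to rest against, 13 mm above the plate, at the plate's (101, -80) mm; the block is dark steel, 24 x 34 x 26 mm high, and the face looks along the plate's -x
- park_socket (a point): centre of the mouth of the yellow-framed parking socket, on the plate's top, at the plate's (-15.5, -12.5) mm; the key stands here at the start and bars the bar's way
- lock_socket (a point): centre of the mouth of the green-framed locking socket, on the plate's top, at the plate's (48, -55) mm; a key in it stands 3 mm clear of the bar when the bar is against the stop
- swing_bar: Loose black bar, 215 x 32 x 22 mm high, 0.5 kg, flat on the plate, a hole near one end round the pivot pin (1 mm play). Origin on the hole's axis at the underside; it runs along its own -y, free end at y = -195 mm. Slides under a few N and stays where left. Against the stop its axes are parallel to the plate's; it starts 1.15 to 1.5 rad clockwise of that (from above), so push it counter-clockwise.
- bar_tip (a point): middle of the bar's free end face, 11 mm above the plate
- mirror: Black square mirror mount fixed on the bar, 36 x 50 x 82 mm, centred 48 mm from the pivot along the bar, its top 104 mm above the plate. Not to be touched.
- lock_key: Loose key, 86 mm high, 0.15 kg; origin at the centre of its foot, z up. Square steel shank 24 x 24 mm, z 0 to 22 (lowest 4 mm 20 x 20); round flange 36 mm across, z 22 to 30, rests on the plate's top; orange grip 22 mm along x, 40 along y, z 30 to 86. Stands on its foot. Fits a socket at any quarter turn with 1 mm play a side; fully home, its origin is 22 mm below the plate's top.
- vial: Clear vial with blue cap, 36 mm across, 67 mm high, standing on the plate near its corner at about (-100, -100) mm; origin at its foot. Leave alone.
- spool: Black and white fibre spool, 66 mm across, 35 mm high, on the table to the right; origin at its underside. Leave alone.
- pot: Green grease pot, 58 mm across, 64 mm high, on the table to the left; origin at its underside. Leave alone. (Left of the table, y over 0.5, stands a side bench with a large blue drum: the gripper starts beside it, so rise about 0.1 m and move towards the middle before working.)
There are look-alikes about, which are no part of the job. What is shaped like the lock_key but pink, purple or turquoise is not meant.

How it is judged:
By the outcome, as a careful person would: the job done as asked, in the order asked, and still so for the second after the job is handed in, with the robot touching nothing.
It also fails if it takes over 72 s, if anything falls off the work surface, if the arm or the gripper's body presses on something with over 40 N, if the wrist force passes 120 N, or if a joint passes its speed limit or range.

## Working session

There is one attempt and no reset: what is moved stays moved. The work goes in short steps, Python scripts to look and compute and a shell command to move; the robot and the scene stay as the last step left them, time stands still between calls to the robot, and variables do not carry over. Pictures are saved under pics/ and viewed, at most 11 in all, crops included, and the job is handed in when it is done.

```bash
mkdir -p pics; cat > h.py <<'E'
import numpy as np, cv2
from rig import manip
from scipy.spatial.transform import Rotation as Ro
def cap(n):
    o=manip.get_obs(); c=manip.capture(n); c['obs']=o; 
    if n=='wrist':
        T=np.eye(4); T[:3,:3]=Ro.from_euler('xyz',o['tcp_rot'],degrees=True).as_matrix(); T[:3,3]=o['ee_pos']
        M=np.linalg.inv(T@c['hand_eye']); c['R'],c['t']=M[:3,:3],M[:3,3]
    return c
def ray(c,uv,z):
    K,R,t=c['intrinsics'],np.array(c['R']),np.array(c['t'])
    d=R.T@np.linalg.solve(K,[uv[0],uv[1],1]); o=-R.T@t
    return o+d*(z-o[2])/d[2]
def cloud(c):
    K=c['intrinsics'];z=c['z_map'];v,u=np.mgrid[:400,:640]
    P=np.stack([(u-K[0,2])/K[0,0]*z,(v-K[1,2])/K[1,1]*z,z],-1)
    return (P-np.array(c['t']))@np.array(c['R'])
def save(c,f,crop=None,s=1):
    im=c['pixels'][...,::-1]
    if crop: im=im[crop[1]:crop[3],crop[0]:crop[2]]
    cv2.imwrite('pics/'+f,cv2.resize(im,None,fx=s,fy=s,interpolation=cv2.INTER_CUBIC))
E
python3 - <<'E'
from h import *
print(manip.get_obs())
for n in('scene','top'):
    c=cap(n); save(c,n+'0.png'); print(n,c['R'],c['t'],c['intrinsics'])
E
```

```text
{'time': 0.0, 'joint_positions': array([-7.73728719e+01,  2.02623655e+01,  9.36274920e+01, -2.52494341e-04,
        6.61880461e+01, -1.37275248e-01]), 'dq': array([ 0.03790029, -0.04916307,  0.03527767,  0.02826818, -0.02982027,
        0.01419391]), 'joint_efforts': array([ 3.02802964e-04, -5.93827200e+01, -3.34210575e+01,  6.97345985e-02,
        2.31493899e-02, -1.01699177e-04]), 'ee_pos': array([ 0.13798466, -0.6090828 ,  0.21387685]), 'tcp_rot': array([-1.79922096e+02,  4.42120765e-05,  1.27645055e+01]), 'ft_force': array([ 0.2592012 , -0.04084433,  0.20981851]), 'wrist_torque': array([ 0.04859656, -0.06699747,  0.00542097]), 'gripper_force': 0.0, 'opening': 0.09201641974484959}
scene [[-0.62418447 -0.78111619  0.01585079]
 [-0.47496823  0.36327896 -0.80151954]
 [ 0.62032163 -0.50782467 -0.59775846]] [0.36914026 0.32295149 1.0776859 ] [[495.68555113   0.         312.04155976]
 [  0.         495.68555113 199.68974316]
 [  0.           0.           1.        ]]
top [[ 0.0287672  -0.99954022 -0.00958137]
 [-0.98430548 -0.02665652 -0.17444814]
 [ 0.17411253  0.01444938 -0.98461975]] [0.01484556 0.5676122  1.14131159] [[373.27213621   0.         311.25482448]
 [  0.         373.27213621 199.39133173]
 [  0.           0.           1.        ]]
```

View pics/scene0.png

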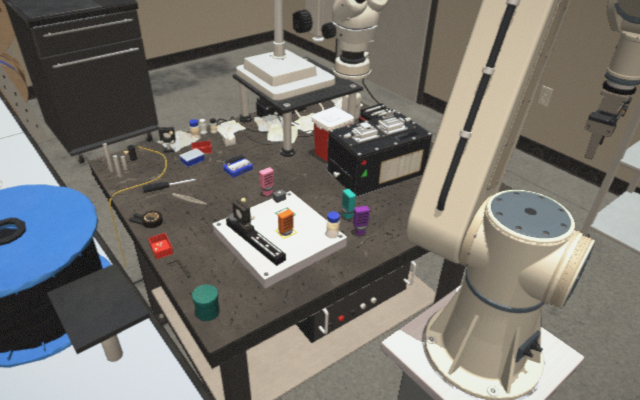

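View pics/top0.png

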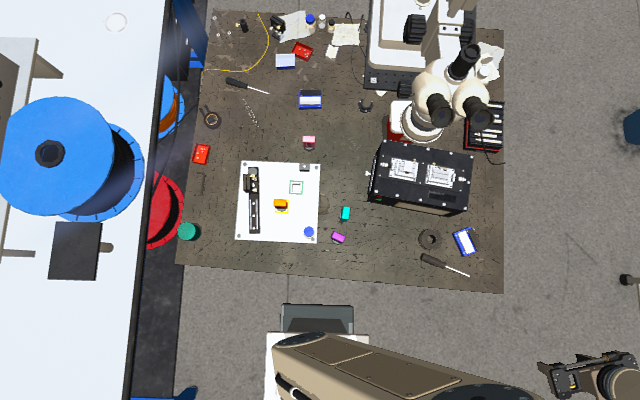

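```bash
python3 - <<'E'
from h import *
c=cap('top'); P=cloud(c); hsv=cv2.cvtColor(c['pixels'],cv2.COLOR_RGB2HSV)
save(c,'topcrop.png',(170,120,370,260),4)
m=((hsv[...,1]<50)&(hsv[...,2]>170)).astype(np.uint8); m[:150]=0;m[255:]=0;m[:,:225]=0;m[:,335:]=0
m=cv2.morphologyEx(m,cv2.MORPH_OPEN,np.ones((3,3)))
q=np.argwhere(m)[:,::-1].astype(np.float32); rect=cv2.minAreaRect(q); b=cv2.boxPoints(rect); print(rect)
B=np.array([ray(c,p,.032) for p in b]); print('plate corners',B.round(4), B.mean(0), [np.linalg.norm(B[i]-B[i-1]) for i in range(4)])
def pts(lo,hi,s=110,v=60,reg=(175,120,370,260)):
    m=cv2.inRange(hsv,(lo,s,v),(hi,255,255)); z=np.zeros_like(m);x0,y0,x1,y1=reg;z[y0:y1,x0:x1]=m[y0:y1,x0:x1];return z
for n,lo,hi in(('orange',5,19),('yellow',22,34),('green',45,80),('turq',81,98),('blue',105,122),('purple',130,150),('pink',155,179)):
    m=pts(lo,hi); k,l,st,ce=cv2.connectedComponentsWithStats(m)
    for i in range(1,k):
        if st[i,4]>15:
            X=P[l==i]; X=X[np.abs(X[:,2])<.3]
            print(n,ce[i].round(1),st[i],'mean',X.mean(0).round(4),'zmax',np.percentile(X[:,2],95).round(3), 'min',X.min(0).round(3),'max',X.max(0).round(3))
E
```

```text
((277.2855529785156, 201.28927612304688), (81.79782104492188, 79.65050506591797), 2.8624050617218018)
plate corners [[0.4353 0.2719 0.032 ]
 [0.6977 0.2757 0.032 ]
 [0.6908 0.0052 0.032 ]
 [0.4297 0.0114 0.032 ]] [0.5634006  0.14106864 0.032     ] [np.float64(0.2606236910483103), np.float64(0.2624472327399382), np.float64(0.27064623131221616), np.float64(0.26119263492954076)]
orange [200.9 157. ] [194 148  14  17 104] mean [0.7113 0.4101 0.0038] zmax 0.019 min [ 0.686  0.391 -0.004] max [0.743 0.433 0.028]
orange [281.6 205. ] [274 200  13   9  30] mean [0.5401 0.1207 0.0886] zmax 0.098 min [0.535 0.107 0.056] max [0.555 0.144 0.101]
yellow [279.5 202.4] [275 199  11   7  51] mean [0.547  0.1272 0.096 ] zmax 0.099 min [0.539 0.11  0.091] max [0.558 0.142 0.1  ]
yellow [283.4 208.3] [275 200  14  13  34] mean [0.5373 0.1192 0.0404] zmax 0.066 min [0.525 0.106 0.029] max [0.566 0.147 0.102]
turq [345.  213.3] [340 206  10  15 109] mean [ 0.5207 -0.075   0.0811] zmax 0.089 min [ 0.503 -0.087 -0.   ] max [ 0.542 -0.064  0.091]
turq [186.1 230.7] [177 222  19  18 265] mean [0.4549 0.4175 
[... 198 characters left out ...]
6 -0.168]
blue [308.4 231.3] [304 227  10  10  76] mean [0.4605 0.0357 0.0997] zmax 0.103 min [0.446 0.022 0.081] max [0.474 0.05  0.105]
purple [337.9 236.7] [331 232  15  11  98] mean [ 0.448  -0.0543  0.0829] zmax 0.089 min [ 0.432 -0.076  0.001] max [ 0.469 -0.034  0.091]
pink [196.5 146.1] [194 143   8   9  19] mean [0.7453 0.4241 0.0164] zmax 0.023 min [0.726 0.408 0.008] max [0.755 0.43  0.026]
pink [308.7 143.5] [303 142  12   5  37] mean [0.7465 0.044  0.0682] zmax 0.086 min [0.744 0.027 0.041] max [0.749 0.063 0.087]<stdin>:15: RuntimeWarning: Mean of empty slice.
  ret = um.true_divide(
Traceback (most recent call last):
IndexError: index -1 is out of bounds for axis 0 with size 0
```

View pics/topcrop.png

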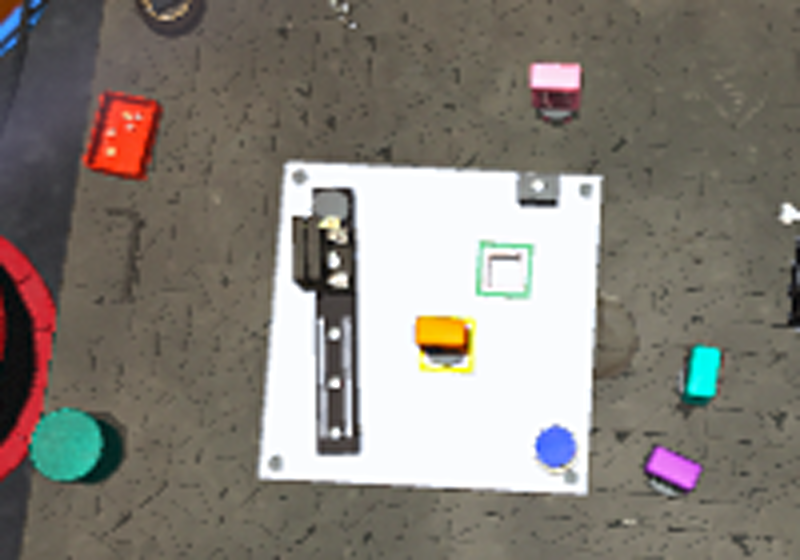

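Look-alikes in the top image: pink (309,142), turquoise (345,213), purple (338,237). The orange one at (281,205) stands in the yellow frame and is my choice. The crop confirms it: orange grip, yellow frame, bar on the left along plate -x, green socket at about (296,187), stop at about (304,167). I'll rise and move over first.

```bash
python3 -m jog '[{"tz":-1,"claw":1},{"tz":-1},{"tz":-1},{"tz":-0.8},{"tx":0.58,"ty":-0.8}]'
for i in 1; do
python3 -m jog '[{"tx":0.58,"ty":-0.8},{"tx":0.58,"ty":-0.8},{"tx":0.58,"ty":-0.8},{"tx":0.58,"ty":-0.8},{"tx":0.58,"ty":-0.8}]'; done
python3 -c "
from h import *
c=cap('wrist'); print(c['hand_eye'],c['intrinsics'])"
```

```text
[[ 1.20008871e-04 -9.62246653e-01 -2.72178921e-01  7.59780030e-02]
 [ 9.99999927e-01  1.70835801e-05  3.80522651e-04  8.33310257e-04]
 [-3.61506856e-04 -2.72178947e-01  9.62246585e-01 -1.69757198e-01]
 [ 0.00000000e+00  0.00000000e+00  0.00000000e+00  1.00000000e+00]] [[290.07953584   0.         320.47191086]
 [  0.         290.07953584 203.18419416]
 [  0.           0.           1.        ]]validation failed for argument at $[0]...
validation failed for argument at $[0]...
```

```bash
python3 -m jog '[{"tx":0,"ty":0,"tz":-1,"ax":0,"ay":0,"az":0,"claw":1},{"tx":0,"ty":0,"tz":-1,"ax":0,"ay":0,"az":0,"claw":1},{"tx":0,"ty":0,"tz":-1,"ax":0,"ay":0,"az":0,"claw":1},{"tx":0,"ty":0,"tz":-0.8,"ax":0,"ay":0,"az":0,"claw":1}]'
```

```text
time: 0.53
ee_pos: [0.1381, -0.6097, 0.3696]
tcp_rot: [179.9, -0.0, 12.8]
ft_force: [-0.1, -0.9, -0.0]
opening: 0.0918
gripper_force: 0.0
```

```bash

python3 -m jog '[{"tx":0.58,"ty":-0.8,"tz":0,"ax":0,"ay":0,"az":0,"claw":1},{"tx":0.58,"ty":-0.8,"tz":0,"ax":0,"ay":0,"az":0,"claw":1},{"tx":0.58,"ty":-0.8,"tz":0,"ax":0,"ay":0,"az":0,"claw":1},{"tx":0.58,"ty":-0.8,"tz":0,"ax":0,"ay":0,"az":0,"claw":1},{"tx":0.58,"ty":-0.8,"tz":0,"ax":0,"ay":0,"az":0,"claw":1}]'
python3 -m jog '[{"tx":0.58,"ty":-0.8,"tz":0,"ax":0,"ay":0,"az":0,"claw":1},{"tx":0.58,"ty":-0.8,"tz":0,"ax":0,"ay":0,"az":0,"claw":1},{"tx":0.58,"ty":-0.8,"tz":0,"ax":0,"ay":0,"az":0,"claw":1},{"tx":0.58,"ty":-0.8,"tz":0,"ax":0,"ay":0,"az":0,"claw":1},{"tx":0.58,"ty":-0.8,"tz":0,"ax":0,"ay":0,"az":0,"claw":1}]'
python3 -m jog '[{"tx":0.58,"ty":-0.8,"tz":0,"ax":0,"ay":0,"az":0,"claw":1},{"tx":0.58,"ty":-0.8,"tz":0,"ax":0,"ay":0,"az":0,"claw":1},{"tx":0.58,"ty":-0.8,"tz":0,"ax":0,"ay":0,"az":0,"claw":1},{"tx":0.58,"ty":-0.8,"tz":0,"ax":0,"ay":0,"az":0,"claw":1},{"tx":0.58,"ty":-0.8,"tz":0,"ax":0,"ay":0,"az":0,"claw":1}]'
python3 -m jog '[{"tx":0.58,"ty":-0.8,"tz":0,"ax":0,"ay":0,"az":0,"claw":1},{"tx":0.58,"ty":-0.8,"tz":0,"ax":0,"ay":0,"az":0,"claw":1},{"tx":0.58,"ty":-0.8,"tz":0,"ax":0,"ay":0,"az":0,"claw":1},{"tx":0.58,"ty":-0.8,"tz":0,"ax":0,"ay":0,"az":0,"claw":1},{"tx":0,"ty":0,"tz":0,"ax":0,"ay":0,"az":0,"claw":1}]'
python3 - <<'E'
from h import *
manip.capture('wrist');manip.capture('wrist');c=cap('wrist');o=c['obs'];print(o['ee_pos'],o['tcp_rot'],o['joint_positions'])
save(c,'w1.png'); np.savez('w1.npz',**{k:c[k] for k in('pixels','z_map','R','t','intrinsics')})
E
```

```text
time: 0.95
ee_pos: [0.2161, -0.4261, 0.3664]
tcp_rot: [-180.0, -0.0, 12.7]
ft_force: [1.0, 0.9, 0.4]
opening: 0.0914
gripper_force: 0.0
time: 1.37
ee_pos: [0.2937, -0.2444, 0.3666]
tcp_rot: [180.0, -0.0, 12.7]
ft_force: [0.4, 0.0, 0.5]
opening: 0.0919
gripper_force: 0.0
time: 1.78
ee_pos: [0.3715, -0.0626, 0.3668]
tcp_rot: [180.0, -0.0, 12.8]
ft_force: [-0.5, -0.3, 0.0]
opening: 0.0923
gripper_force: 0.0
time: 2.2
ee_pos: [0.4353, 0.0862, 0.3663]
tcp_rot: [-179.9, -0.1, 13.0]
ft_force: [-0.5, 0.7, -0.1]
opening: 0.0922
gripper_force: 0.0
[0.43357593 0.08201285 0.36611657] [1.79994880e+02 7.40253941e-02 1.29568222e+01] [ 1.05231642e+01 -3.76116089e+00  1.02791878e+02 -8.36025687e-03
  8.10430243e+01  8.75676457e+01]
```

View pics/w1.png

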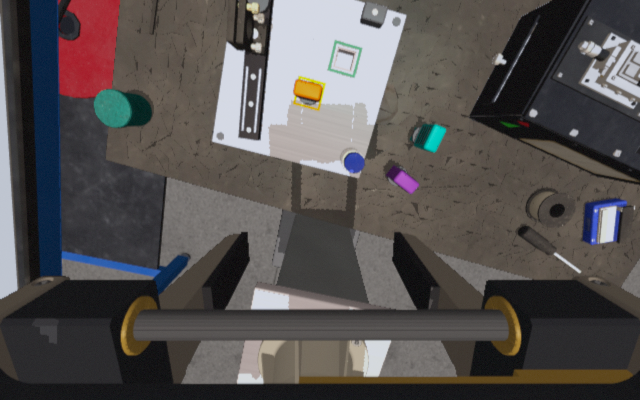

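```bash
cat > meas.py <<'E'
from h import *
def run(n):
    c=cap(n);P=cloud(c);hsv=cv2.cvtColor(c['pixels'],cv2.COLOR_RGB2HSV)
    v=np.isfinite(P).all(-1)&(c['z_map']>0)&(P[...,0]>.35)&(P[...,0]<.75)&(P[...,1]>-.03)&(P[...,1]<.32)
    pl=v&(P[...,2]>.026)&(P[...,2]<.038)&(hsv[...,1]<60)&(hsv[...,2]>100)
    k,l,st,ce=cv2.connectedComponentsWithStats(pl.astype(np.uint8)); i=1+st[1:,4].argmax(); Q=P[l==i]
    print(n,'plate z',np.median(Q[:,2]),'rect',cv2.minAreaRect((Q[:,:2]*1000).astype(np.float32)))
    for nm,lo,hi,z in(('green',45,80,.032),('yellow',22,34,.032)):
        m=(cv2.inRange(hsv,(lo,60,60),(hi,255,255))>0)&v&(P[...,2]<.037)&(P[...,2]>.026)
        q=np.argwhere(m)[:,::-1]
        if len(q)>8:
            W=np.array([ray(c,p,z)[:2]*1000 for p in q]).astype(np.float32); print(nm,len(q),cv2.minAreaRect(W))
    m=(cv2.inRange(hsv,(5,100,60),(34,255,255))>0)&v&(P[...,2]>.090)&(P[...,2]<.102)
    q=np.argwhere(m)[:,::-1]; W=np.array([ray(c,p,.096)[:2]*1000 for p in q]).astype(np.float32); print('keytop',len(q),cv2.minAreaRect(W),np.median(P[m][:,2]))
    b=v&(P[...,2]>.048)&(P[...,2]<.060)&(hsv[...,2]<110)
    k,l,st,ce=cv2.connectedComponentsWithStats(b.astype(np.uint8)); i=1+st[1:,4].argmax(); Q=P[l==i]; print('bar',cv2.minAreaRect((Q[:,:2]*1000).astype(np.float32)))
if __name__=='__main__':
    for n in('top','wrist'): run(n)
E
python3 meas.py
```

```text
top plate z 0.03257902968196448 rect ((665.5733032226562, 170.85427856445312), (59.04588317871094, 192.88442993164062), 0.32410913705825806)Traceback (most recent call last):
  File "meas.py", line 18, in <module>
    for n in('top','wrist'): run(n)
                             ~~~^^^
  File "meas.py", line 14, in run
    q=np.argwhere(m)[:,::-1]; W=np.array([ray(c,p,.096)[:2]*1000 for p in q]).astype(np.float32); print('keytop',len(q),cv2.minAreaRect(W),np.median(P[m][:,2]))
                                                                                                                        ~~~~~~~~~~~~~~~^^^
cv2.error: OpenCV(4.12.0) /io/opencv/modules/imgproc/src/convhull.cpp:143: error: (-215:Assertion failed) total >= 0 && (depth == CV_32F || depth == CV_32S) in function 'convexHull'
```

```bash
python3 -c "
from meas import *
run('wrist')"
```

```text
wrist plate z 0.03176914397001636 rect ((561.2171020507812, 138.50686645507812), (260.7872009277344, 260.484130859375), 88.77528381347656)
green 228 ((608.4114379882812, 82.39692687988281), (44.14302062988281, 44.123294830322266), 88.70327758789062)
yellow 213 ((545.7422485351562, 126.1744155883789), (44.9101676940918, 45.26240158081055), 89.03248596191406)
keytop 447 ((545.0238037109375, 125.69246673583984), (39.225650787353516, 21.763324737548828), 89.488525390625) 0.09533308945544876
bar ((554.7935791015625, 214.18377685546875), (199.61972045898438, 31.94330406188965), 4.220344066619873)
```

```bash

python3 -m jog '[{"tx":0.741,"ty":-0.112,"tz":0,"ax":0,"ay":0,"az":0,"claw":1},{"tx":0.741,"ty":-0.112,"tz":0,"ax":0,"ay":0,"az":0,"claw":1},{"tx":0.741,"ty":-0.112,"tz":0,"ax":0,"ay":0,"az":0,"claw":1},{"tx":0.741,"ty":-0.112,"tz":0,"ax":0,"ay":0,"az":0,"claw":1},{"tx":0,"ty":0,"tz":0.4,"ax":0,"ay":0,"az":-0.0384,"claw":1}]'
python3 -m jog '[{"tx":0,"ty":0,"tz":0.4,"ax":0,"ay":0,"az":-0.0384,"claw":1},{"tx":0,"ty":0,"tz":0.4,"ax":0,"ay":0,"az":-0.0384,"claw":1},{"tx":0,"ty":0,"tz":0.4,"ax":0,"ay":0,"az":-0.0384,"claw":1},{"tx":0,"ty":0,"tz":0.4,"ax":0,"ay":0,"az":-0.0384,"claw":1},{"tx":0,"ty":0,"tz":0.4,"ax":0,"ay":0,"az":-0.0384,"claw":1}]'
python3 -m jog '[{"tx":0,"ty":0,"tz":0.4,"ax":0,"ay":0,"az":-0.0384,"claw":1},{"tx":0,"ty":0,"tz":0.4,"ax":0,"ay":0,"az":-0.0384,"claw":1},{"tx":0,"ty":0,"tz":0.4,"ax":0,"ay":0,"az":-0.0384,"claw":1},{"tx":0,"ty":0,"tz":0.4,"ax":0,"ay":0,"az":-0.0384,"claw":1},{"tx":0,"ty":0,"tz":0.4,"ax":0,"ay":0,"az":-0.0384,"claw":1}]'
python3 -m jog '[{"tx":0,"ty":0,"tz":0,"ax":0,"ay":0,"az":0,"claw":1},{"tx":0,"ty":0,"tz":0,"ax":0,"ay":0,"az":0,"claw":1},{"tx":0,"ty":0,"tz":0,"ax":0,"ay":0,"az":0,"claw":1}]'
python3 -c "
from meas import *
o=manip.get_obs();print(o['ee_pos'],o['tcp_rot']);run('wrist')"
```

```text
time: 2.87
ee_pos: [0.5504, 0.1244, 0.3526]
tcp_rot: [180.0, -0.3, 19.4]
ft_force: [-1.2, -0.3, -0.6]
opening: 0.0917
gripper_force: 0.0
time: 3.28
ee_pos: [0.5452, 0.1226, 0.2702]
tcp_rot: [180.0, -0.0, 54.4]
ft_force: [-0.3, -0.6, -0.2]
opening: 0.0921
gripper_force: 0.0
time: 3.7
ee_pos: [0.5453, 0.1226, 0.1903]
tcp_rot: [180.0, 0.0, 89.0]
ft_force: [0.2, -0.0, 0.2]
opening: 0.0917
gripper_force: 0.0
time: 3.95
ee_pos: [0.5459, 0.1237, 0.1917]
tcp_rot: [179.9, -0.0, 88.5]
ft_force: [0.4, -0.1, -0.5]
opening: 0.0919
gripper_force: 0.0
[0.5458768  0.12369408 0.19166388] [ 1.79935827e+02 -1.51970477e-02  8.84880914e+01]
wrist plate z 0.03177470806544424 rect ((561.833984375, 137.8402557373047), (261.1311340332031, 261.11138916015625), 88.82220458984375)
green 299 ((608.5147094726562, 82.59364318847656), (41.89350128173828, 44.09445571899414), 88.4810562133789)
yellow 349 ((546.11181640625, 126.57205963134766), (42.724143981933594, 44.48444366455078), 88.48104858398438)
keytop 878 ((545.7416381835938, 127.62422180175781), (38.33523941040039, 21.509502410888672), 89.11431121826172) 0.09543822156775857
bar ((519.055908203125, 212.00856018066406), (129.13941955566406, 30.88092803955078), 4.189232349395752)
```

```bash

python3 -m jog '[{"tx":0.09,"ty":0,"tz":0.7,"ax":0,"ay":0,"az":0,"claw":1},{"tx":0,"ty":0,"tz":0.8,"ax":0,"ay":0,"az":0,"claw":1},{"tx":0,"ty":0,"tz":0.8,"ax":0,"ay":0,"az":0,"claw":1},{"tx":0,"ty":0,"tz":0.6,"ax":0,"ay":0,"az":0,"claw":1},{"tx":0,"ty":0,"tz":0.26,"ax":0,"ay":0,"az":0,"claw":0}]' 30
python3 -m jog '[{"tx":0,"ty":0,"tz":0,"ax":0,"ay":0,"az":0,"claw":-0.3},{"tx":0,"ty":0,"tz":0,"ax":0,"ay":0,"az":0,"claw":-0.4},{"tx":0,"ty":0,"tz":0,"ax":0,"ay":0,"az":0,"claw":-1},{"tx":0,"ty":0,"tz":0,"ax":0,"ay":0,"az":0,"claw":-1},{"tx":0,"ty":0,"tz":0,"ax":0,"ay":0,"az":0,"claw":-1}]' 30
python3 -m jog '[{"tx":0,"ty":0,"tz":0,"ax":0,"ay":0,"az":0,"claw":-1},{"tx":0,"ty":0,"tz":0,"ax":0,"ay":0,"az":0,"claw":-1},{"tx":0,"ty":0,"tz":0,"ax":0,"ay":0,"az":0,"claw":-1}]' 30
```

```text
time: 4.42
ee_pos: [0.5443, 0.1277, 0.0623]
tcp_rot: [-179.9, 0.0, 88.7]
ft_force: [-1.0, -0.5, 0.4]
opening: 0.0874
gripper_force: 0.0
time: 4.83
ee_pos: [0.5465, 0.1283, 0.0657]
tcp_rot: [179.9, -0.0, 88.8]
ft_force: [-1.4, 0.6, -0.6]
opening: 0.0543
gripper_force: 0.0
time: 5.08
ee_pos: [0.5456, 0.1281, 0.0645]
tcp_rot: [180.0, -0.0, 88.8]
ft_force: [0.1, -0.6, 0.2]
opening: 0.0338
gripper_force: 0.0
```

```bash

python3 -m jog '[{"tx":0,"ty":0,"tz":0,"ax":0,"ay":0,"az":0,"claw":-1},{"tx":0,"ty":0,"tz":0,"ax":0,"ay":0,"az":0,"claw":-1},{"tx":0,"ty":0,"tz":0,"ax":0,"ay":0,"az":0,"claw":-1},{"tx":0,"ty":0,"tz":0,"ax":0,"ay":0,"az":0,"claw":-1},{"tx":0,"ty":0,"tz":0,"ax":0,"ay":0,"az":0,"claw":-1}]' 30
python3 -m jog '[{"tx":0,"ty":0,"tz":-0.1,"ax":0,"ay":0,"az":0,"claw":-1},{"tx":0,"ty":0,"tz":-0.2,"ax":0,"ay":0,"az":0,"claw":-1},{"tx":0,"ty":0,"tz":-0.2,"ax":0,"ay":0,"az":0,"claw":-1}]' 30
```

```text
time: 5.5
ee_pos: [0.5455, 0.1281, 0.0642]
tcp_rot: [180.0, 0.0, 88.8]
ft_force: [0.9, 0.7, -0.1]
opening: 0.0218
gripper_force: 30.0
time: 5.75
ee_pos: [0.5453, 0.128, 0.0847]
tcp_rot: [-180.0, 0.0, 88.8]
ft_force: [0.8, 0.3, -1.4]
opening: 0.0217
gripper_force: 30.0
```

```bash

python3 -m jog '[{"tx":0,"ty":0,"tz":-0.9,"ax":0,"ay":0,"az":0,"claw":-1},{"tx":0,"ty":0,"tz":-0.9,"ax":0,"ay":0,"az":0,"claw":-1},{"tx":0,"ty":0,"tz":-0.9,"ax":0,"ay":0,"az":0,"claw":-1},{"tx":-0.5,"ty":-0.15,"tz":0,"ax":0,"ay":0,"az":0,"claw":-1},{"tx":-0.9,"ty":-0.28,"tz":0,"ax":0,"ay":0,"az":0,"claw":-1}]' 30
python3 -m jog '[{"tx":-0.9,"ty":-0.28,"tz":0,"ax":0,"ay":0,"az":0,"claw":-1},{"tx":-0.9,"ty":-0.28,"tz":0,"ax":0,"ay":0,"az":0,"claw":-1},{"tx":-0.9,"ty":-0.28,"tz":0,"ax":0,"ay":0,"az":0,"claw":-1},{"tx":-0.9,"ty":-0.28,"tz":0,"ax":0,"ay":0,"az":0,"claw":-1},{"tx":-0.9,"ty":-0.28,"tz":0,"ax":0,"ay":0,"az":0,"claw":-1}]' 30
python3 -m jog '[{"tx":-0.9,"ty":-0.28,"tz":0,"ax":0,"ay":0,"az":0,"claw":-1},{"tx":-0.45,"ty":-0.13,"tz":0,"ax":0,"ay":0,"az":0,"claw":-1},{"tx":0,"ty":0,"tz":0,"ax":0,"ay":0,"az":0,"claw":-1},{"tx":0,"ty":0,"tz":0,"ax":0,"ay":0,"az":0,"claw":-1}]' 30
python3 -c "
from h import *
c=cap('wrist');o=c['obs'];print(o['ee_pos'],o['opening']);save(c,'w2.png')"
```

```text
time: 6.17
ee_pos: [0.5292, 0.0743, 0.1958]
tcp_rot: [179.7, -0.1, 89.0]
ft_force: [0.6, -1.8, -3.2]
opening: 0.0216
gripper_force: 30.0
time: 6.58
ee_pos: [0.4659, -0.1076, 0.193]
tcp_rot: [-180.0, -0.0, 88.8]
ft_force: [0.9, 0.5, -1.2]
opening: 0.0218
gripper_force: 30.0
time: 6.92
ee_pos: [0.4491, -0.1605, 0.1928]
tcp_rot: [-180.0, -0.0, 88.6]
ft_force: [0.5, 0.6, -1.6]
opening: 0.0216
gripper_force: 30.0
[ 0.4491033  -0.16048741  0.19279241] 0.02162567188521452
```

View pics/w2.png

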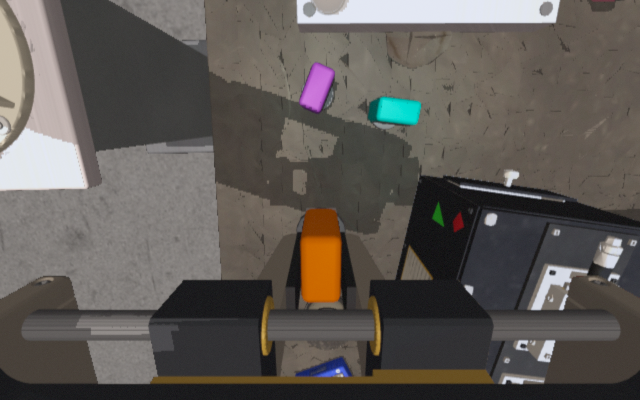

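```bash
python3 - <<'E'
from h import *
T=[]
for n in('top','scene','wrist'):
    c=cap(n);P=cloud(c)[c['z_map']>0]
    m=(P[:,0]>.3)&(P[:,0]<.64)&(P[:,1]>-.34)&(P[:,1]<-.02)&(P[:,2]<.6);P=P[m]
    print(n)
    for x in np.arange(.32,.64,.02):
        print('%.2f'%x,' '.join('%4d'%(1000*np.percentile(Q,95)) if len(Q:=P[(abs(P[:,0]-x)<.01)&(abs(P[:,1]-y)<.01)][:,2]) else '   .' for y in np.arange(-.32,-.02,.02)))
E
```

```text
top
0.32    3    4    3    5    4    .    .    .  599    .    4    3    3   62    3
0.34    3    4    5    3    4    4    2  596  597    .    4    3    3  597    4
0.36    3    4    4    4    1    3    1  596  327  326    4    4    3  595    3
0.38   15    3    3    3    .    .    .  593  326  326    3    3  592  591    5
0.40   20    5    4    4    5    3  596  590  576  558    4    3  594    2    3
0.42    3    4    3    4    2    3  598  594  591  586  580    4  594    5    5
0.44    1    3    3    .    .  599  598  597  597  595  594  594  581   89   88
0.46    .    .    .    .    .  595  594  596  597  597  597  593    4   86   87
0.48    .    .    .    .  568  579  583  588  591  595  598  596    3    4    4
0.50    .    .    .    .    .    .    .    .  575  583  593  585   86   82    3
0.52    .    .    .    .    .    .    .    0    4  325  545   17   90   87    5
0.54    .    .    .    .    .    .    .    4    2  325    3    3   88   82    3
0.56  159  157    .    .    .    .    .   40   34    4    2    4    4    2    4
0.58  158  157  158  157  157    .    .  157  157    3  
[... 2055 characters left out ...]
    .    .    .    0  268  287  316  303    0   76   86   86
0.48    3    .    .    .    .    1    0    0  246  316  303    1    1    1    1
0.50    .    .    .    0    0    0    0    1    1  316  302    1   85   84    1
0.52    .    .    0    0    0    0    1  282  298  314    1   30   86   86    1
0.54    .    1   30    0    1    1    0    1    0  296    1   44   86   82    1
0.56    .    0   42   70  102  153  154  153  152    0    1    0    0    0    0
0.58    .    .    .    .  154  155  155  155  155    0    1    1    1    1    1
0.60  157  163  160  163  157  157  155  155  154   61    1    1    1    1    1
0.62    .  163  160  179  178  177  165  159  159    0    0    1    0    0    0
```

```bash

python3 -m jog '[{"tx":0,"ty":-0.75,"tz":0,"ax":0,"ay":0,"az":0,"claw":-1},{"tx":0,"ty":0,"tz":0.9,"ax":0,"ay":0,"az":0,"claw":-1},{"tx":0,"ty":0,"tz":0.9,"ax":0,"ay":0,"az":0,"claw":-1},{"tx":0,"ty":0,"tz":0.9,"ax":0,"ay":0,"az":0,"claw":-1},{"tx":0,"ty":0,"tz":0.5,"ax":0,"ay":0,"az":0,"claw":-1}]' 30
python3 -m jog '[{"tx":0,"ty":0,"tz":0.1,"ax":0,"ay":0,"az":0,"claw":-1},{"tx":0,"ty":0,"tz":0.05,"ax":0,"ay":0,"az":0,"claw":-1},{"tx":0,"ty":0,"tz":0,"ax":0,"ay":0,"az":0,"claw":-1},{"tx":0,"ty":0,"tz":0,"ax":0,"ay":0,"az":0,"claw":-1}]' 30
```

```text
time: 7.53
ee_pos: [0.4185, -0.1578, 0.0616]
tcp_rot: [-179.9, -0.1, 88.9]
ft_force: [-0.3, -0.2, -1.7]
opening: 0.0218
gripper_force: 30.0
time: 7.87
ee_pos: [0.421, -0.1594, 0.0595]
tcp_rot: [179.9, 0.0, 88.8]
ft_force: [-0.3, -0.8, -1.1]
opening: 0.0219
gripper_force: 30.0
```

```bash

python3 -m jog '[{"tx":0,"ty":0,"tz":0.05,"ax":0,"ay":0,"az":0,"claw":-1},{"tx":0,"ty":0,"tz":0.04,"ax":0,"ay":0,"az":0,"claw":-1},{"tx":0,"ty":0,"tz":0,"ax":0,"ay":0,"az":0,"claw":-1}]' 30
python3 -m jog '[{"tx":0,"ty":0,"tz":0.03,"ax":0,"ay":0,"az":0,"claw":-1},{"tx":0,"ty":0,"tz":0,"ax":0,"ay":0,"az":0,"claw":-1},{"tx":0,"ty":0,"tz":0,"ax":0,"ay":0,"az":0,"claw":-1}]' 30
```

```text
time: 8.12
ee_pos: [0.4201, -0.1595, 0.0551]
tcp_rot: [179.9, 0.0, 88.8]
ft_force: [0.3, 0.6, -1.5]
opening: 0.0222
gripper_force: 30.0
time: 8.37
ee_pos: [0.4202, -0.1596, 0.0541]
tcp_rot: [179.9, 0.0, 88.8]
ft_force: [-0.8, 0.8, 7.4]
opening: 0.0221
gripper_force: 30.0
```

```bash

python3 -m jog '[{"tx":0,"ty":0,"tz":0,"ax":0,"ay":0,"az":0,"claw":0.3},{"tx":0,"ty":0,"tz":0,"ax":0,"ay":0,"az":0,"claw":0.3},{"tx":0,"ty":0,"tz":0,"ax":0,"ay":0,"az":0,"claw":0.3},{"tx":0,"ty":0,"tz":0,"ax":0,"ay":0,"az":0,"claw":0.3},{"tx":0,"ty":0,"tz":0,"ax":0,"ay":0,"az":0,"claw":0.3}]' 30
python3 -m jog '[{"tx":0,"ty":0,"tz":-0.5,"ax":0,"ay":0,"az":0,"claw":0.3},{"tx":0,"ty":0,"tz":-0.95,"ax":0,"ay":0,"az":0,"claw":0.3},{"tx":0,"ty":0,"tz":-0.95,"ax":0,"ay":0,"az":0,"claw":0.3},{"tx":0,"ty":0,"tz":-0.95,"ax":0,"ay":0,"az":0,"claw":0.3},{"tx":0,"ty":0,"tz":-0.45,"ax":0,"ay":0,"az":0,"claw":0.3}]' 30
python3 - <<'E'
from h import *
c=cap('wrist');save(c,'w3.png');o=c['obs'];print(o['ee_pos'],o['opening']);P=cloud(c);hsv=cv2.cvtColor(c['pixels'],cv2.COLOR_RGB2HSV)
m=(cv2.inRange(hsv,(5,140,80),(20,255,255))>0)&(P[...,2]>.078)&(P[...,2]<.095)&(abs(P[...,0]-.42)<.06)
q=np.argwhere(m)[:,::-1];W=np.array([ray(c,p,.086)[:2]*1000 for p in q]).astype(np.float32);print(len(q),cv2.minAreaRect(W))
E
```

```text
time: 8.78
ee_pos: [0.4197, -0.1594, 0.0534]
tcp_rot: [-180.0, 0.0, 88.8]
ft_force: [-0.4, -0.5, -0.1]
opening: 0.0528
gripper_force: 0.0
time: 9.2
ee_pos: [0.4213, -0.1599, 0.2096]
tcp_rot: [179.7, 0.1, 88.8]
ft_force: [0.9, -1.1, 0.5]
opening: 0.0598
gripper_force: 0.0
[ 0.42125959 -0.15992733  0.20964944] 0.05982239854077699
754 ((419.7698059082031, -159.97036743164062), (38.81380844116211, 21.186037063598633), 88.71772766113281)
```

```bash

python3 -m jog '[{"tx":0.5,"ty":0.05,"tz":0,"ax":0,"ay":0,"az":0,"claw":-1},{"tx":0.96,"ty":0.085,"tz":0,"ax":0,"ay":0,"az":0,"claw":-1},{"tx":0.96,"ty":0.085,"tz":0,"ax":0,"ay":0,"az":0,"claw":-1},{"tx":0.96,"ty":0.085,"tz":0,"ax":0,"ay":0,"az":0,"claw":-1},{"tx":0.96,"ty":0.085,"tz":0,"ax":0,"ay":0,"az":0,"claw":-1}]' 30
python3 -m jog '[{"tx":0.96,"ty":0.085,"tz":0,"ax":0,"ay":0,"az":0,"claw":-1},{"tx":0.96,"ty":0.085,"tz":0,"ax":0,"ay":0,"az":0,"claw":-1},{"tx":0.96,"ty":0.085,"tz":0,"ax":0,"ay":0,"az":0,"claw":-1},{"tx":0.96,"ty":0.085,"tz":0,"ax":0,"ay":0,"az":0,"claw":-1},{"tx":0.96,"ty":0.085,"tz":0,"ax":0,"ay":0,"az":0,"claw":-1}]' 30
python3 -m jog '[{"tx":0.96,"ty":0.085,"tz":0,"ax":0,"ay":0,"az":0,"claw":-1},{"tx":0.46,"ty":0.035,"tz":0,"ax":0,"ay":0,"az":0,"claw":-1},{"tx":0,"ty":0,"tz":0,"ax":0,"ay":0,"az":0.0392,"claw":-1},{"tx":0,"ty":0,"tz":0,"ax":0,"ay":0,"az":0.0392,"claw":-1},{"tx":0,"ty":0,"tz":0,"ax":0,"ay":0,"az":0.0392,"claw":-1}]' 30
python3 -m jog '[{"tx":0,"ty":0,"tz":0,"ax":0,"ay":0,"az":0.0392,"claw":-1},{"tx":0,"ty":0,"tz":0,"ax":0,"ay":0,"az":0.0392,"claw":-1},{"tx":0,"ty":0,"tz":0,"ax":0,"ay":0,"az":0.0392,"claw":-1},{"tx":0,"ty":0,"tz":0,"ax":0,"ay":0,"az":0.0392,"claw":-1},{"tx":0,"ty":0,"tz":0,"ax":0,"ay":0,"az":0.0392,"claw":-1}]' 30
python3 -m jog '[{"tx":0,"ty":0,"tz":0,"ax":0,"ay":0,"az":0.0392,"claw":-1},{"tx":0,"ty":0,"tz":0,"ax":0,"ay":0,"az":0.0392,"claw":-1},{"tx":0,"ty":0,"tz":0,"ax":0,"ay":0,"az":0.0392,"claw":-1},{"tx":0,"ty":0,"tz":0,"ax":0,"ay":0,"az":0.0392,"claw":-1},{"tx":0,"ty":0,"tz":0,"ax":0,"ay":0,"az":0,"claw":-1}]' 30
python3 -c "
from meas import *
manip.capture('wrist')
c=cap('wrist');o=c['obs'];print(o['ee_pos'],o['tcp_rot'],o['opening']);save(c,'w4.png')
P=cloud(c);hsv=cv2.cvtColor(c['pixels'],cv2.COLOR_RGB2HSV)
b=(P[...,2]>.049)&(P[...,2]<.059)&(hsv[...,2]<110)&(P[...,0]>.4)&(P[...,0]<.6)&(P[...,1]<.3)&(P[...,1]>.15)
k,l,st,ce=cv2.connectedComponentsWithStats(b.astype(np.uint8)); i=1+st[1:,4].argmax(); print(cv2.minAreaRect((P[l==i][:,:2]*1000).astype(np.float32)))
"
```

```text
time: 9.67
ee_pos: [0.4386, 0.0154, 0.205]
tcp_rot: [-180.0, 0.0, 88.8]
ft_force: [0.7, -0.0, 0.1]
opening: 0.0282
gripper_force: 0.0
time: 10.08
ee_pos: [0.4595, 0.2074, 0.2048]
tcp_rot: [-180.0, 0.0, 88.8]
ft_force: [1.1, -1.0, 0.3]
opening: 0.0003
gripper_force: 0.0
time: 10.5
ee_pos: [0.4654, 0.2627, 0.2043]
tcp_rot: [-179.9, 0.1, 67.4]
ft_force: [-0.6, -0.1, -0.5]
opening: 0.0002
gripper_force: 0.0
time: 10.92
ee_pos: [0.4657, 0.262, 0.2046]
tcp_rot: [-180.0, 0.1, 32.0]
ft_force: [0.2, -0.2, -0.9]
opening: 0.0007
gripper_force: 0.0
time: 11.33
ee_pos: [0.4657, 0.262, 0.2046]
tcp_rot: [180.0, 0.1, 3.8]
ft_force: [-0.4, -0.2, -0.2]
opening: 0.0004
gripper_force: 0.0
[0.46572058 0.26204252 0.2047421 ] [1.79979378e+02 4.71199957e-02 4.24275078e+00] 0.00029909598905730587
((527.911865234375, 212.95016479492188), (146.60931396484375, 31.97041893005371), 4.362885475158691)
```

View pics/w4.png

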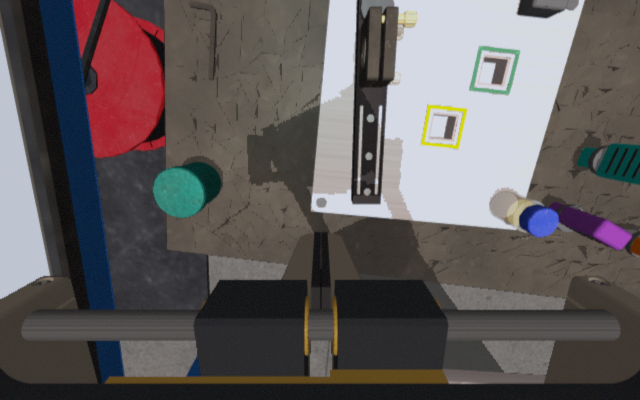

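```bash

python3 -m jog '[{"tx":0,"ty":0,"tz":0.9,"ax":0,"ay":0,"az":0,"claw":-1},{"tx":0,"ty":0,"tz":0.9,"ax":0,"ay":0,"az":0,"claw":-1},{"tx":0,"ty":0,"tz":0.9,"ax":0,"ay":0,"az":0,"claw":-1},{"tx":0,"ty":0,"tz":0.9,"ax":0,"ay":0,"az":0,"claw":-1},{"tx":0,"ty":0,"tz":0.45,"ax":0,"ay":0,"az":0,"claw":-1}]' 30
python3 -m jog '[{"tx":0,"ty":0.2,"tz":0,"ax":0,"ay":0,"az":0,"claw":-1},{"tx":0,"ty":0.2,"tz":0,"ax":0,"ay":0,"az":0,"claw":-1},{"tx":0,"ty":0,"tz":0,"ax":0,"ay":0,"az":0,"claw":-1}]' 30
python3 -m jog '[{"tx":0,"ty":0.12,"tz":0,"ax":0,"ay":0,"az":0,"claw":-1},{"tx":0,"ty":0.12,"tz":0,"ax":0,"ay":0,"az":0,"claw":-1},{"tx":0,"ty":0.12,"tz":0,"ax":0,"ay":0,"az":0,"claw":-1}]' 30
```

```text
time: 11.85
ee_pos: [0.4639, 0.261, 0.0396]
tcp_rot: [179.9, 0.2, 4.4]
ft_force: [-0.3, -1.0, -0.3]
opening: 0.0004
gripper_force: 0.0
time: 12.1
ee_pos: [0.4677, 0.2451, 0.0443]
tcp_rot: [180.0, -0.0, 4.2]
ft_force: [0.1, -0.3, 0.5]
opening: 0.0003
gripper_force: 0.0
time: 12.35
ee_pos: [0.4693, 0.2323, 0.0449]
tcp_rot: [-179.9, -0.2, 4.1]
ft_force: [-0.9, 3.9, 2.7]
opening: 0.0
gripper_force: 2.2
```

```bash

python3 -m jog '[{"tx":-0.026,"ty":0.2225,"tz":0,"ax":0,"ay":0,"az":-0.0159,"claw":-1},{"tx":-0.026,"ty":0.2225,"tz":0,"ax":0,"ay":0,"az":-0.0159,"claw":-1},{"tx":-0.026,"ty":0.2225,"tz":0,"ax":0,"ay":0,"az":-0.0159,"claw":-1},{"tx":-0.026,"ty":0.2225,"tz":0,"ax":0,"ay":0,"az":-0.0159,"claw":-1},{"tx":-0.026,"ty":0.2225,"tz":0,"ax":0,"ay":0,"az":-0.0159,"claw":-1}]' 30
python3 -c "
from h import *
c=cap('wrist');o=c['obs'];print(o['ee_pos'],o['tcp_rot'],o['ft_force']);save(c,'w5.png')
p=np.array([.648,.2217]);r=Ro.from_euler('xyz',o['tcp_rot'],degrees=True).as_matrix();print('pivot in tool',r.T[:2,:2]@(p-o['ee_pos'][:2]))"
```

```text
time: 12.77
ee_pos: [0.4716, 0.1874, 0.0446]
tcp_rot: [-180.0, -0.1, 18.6]
ft_force: [-1.4, 3.6, 4.4]
opening: 0.0002
gripper_force: 2.3
[0.47155538 0.18741331 0.04460103] [-1.79956579e+02 -1.49839816e-01  1.85873121e+01] [-1.36887489  3.57610323  4.43347216]
pivot in tool [0.17816935 0.0237437 ]
```

View pics/w5.png

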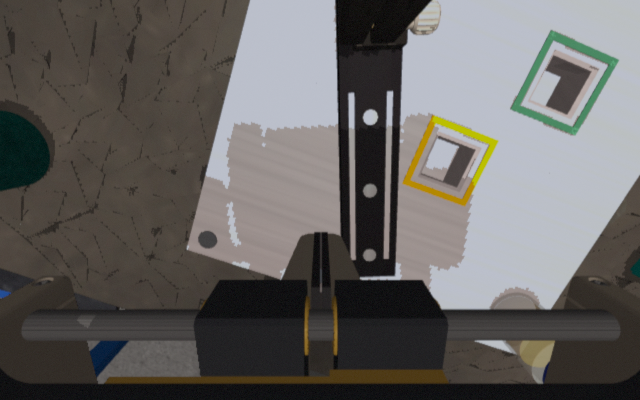

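```bash

python3 -m jog '[{"tx":-0.026,"ty":0.2225,"tz":0,"ax":0,"ay":0,"az":-0.0159,"claw":-1},{"tx":-0.026,"ty":0.2225,"tz":0,"ax":0,"ay":0,"az":-0.0159,"claw":-1},{"tx":-0.026,"ty":0.2225,"tz":0,"ax":0,"ay":0,"az":-0.0159,"claw":-1},{"tx":-0.026,"ty":0.2225,"tz":0,"ax":0,"ay":0,"az":-0.0159,"claw":-1},{"tx":-0.026,"ty":0.2225,"tz":0,"ax":0,"ay":0,"az":-0.0159,"claw":-1}]' 30
python3 -m jog '[{"tx":-0.026,"ty":0.2225,"tz":0,"ax":0,"ay":0,"az":-0.0159,"claw":-1},{"tx":-0.026,"ty":0.2225,"tz":0,"ax":0,"ay":0,"az":-0.0159,"claw":-1},{"tx":-0.026,"ty":0.2225,"tz":0,"ax":0,"ay":0,"az":-0.0159,"claw":-1},{"tx":-0.026,"ty":0.2225,"tz":0,"ax":0,"ay":0,"az":-0.0159,"claw":-1},{"tx":-0.026,"ty":0.2225,"tz":0,"ax":0,"ay":0,"az":-0.0159,"claw":-1}]' 30
python3 -c "
from h import *
o=manip.get_obs();print(o['ee_pos'],o['tcp_rot'],o['ft_force'])
p=np.array([.648,.2217]);r=Ro.from_euler('xyz',o['tcp_rot'],degrees=True).as_matrix();print('pivot in tool',r.T[:2,:2]@(p-o['ee_pos'][:2]))"
```

```text
time: 13.23
ee_pos: [0.4848, 0.1448, 0.0442]
tcp_rot: [180.0, -0.1, 32.8]
ft_force: [-0.9, 4.6, 2.2]
opening: 0.0006
gripper_force: 1.9
time: 13.65
ee_pos: [0.5081, 0.1066, 0.044]
tcp_rot: [180.0, -0.1, 47.1]
ft_force: [-0.9, 2.0, 0.7]
opening: 0.0008
gripper_force: 1.1
[0.50811923 0.10656049 0.04400909] [ 1.79985835e+02 -5.95723689e-02  4.71220476e+01] [-0.9073459   2.02034805  0.67806064]
pivot in tool [0.17955501 0.02415985]
```

```bash

python3 -m jog '[{"tx":-0.026,"ty":0.2225,"tz":0,"ax":0,"ay":0,"az":-0.0159,"claw":-1},{"tx":-0.026,"ty":0.2225,"tz":0,"ax":0,"ay":0,"az":-0.0159,"claw":-1},{"tx":-0.026,"ty":0.2225,"tz":0,"ax":0,"ay":0,"az":-0.0159,"claw":-1},{"tx":-0.026,"ty":0.2225,"tz":0,"ax":0,"ay":0,"az":-0.0159,"claw":-1},{"tx":-0.026,"ty":0.2225,"tz":0,"ax":0,"ay":0,"az":-0.0159,"claw":-1}]' 30
python3 -m jog '[{"tx":-0.026,"ty":0.2225,"tz":0,"ax":0,"ay":0,"az":-0.0159,"claw":-1},{"tx":-0.026,"ty":0.2225,"tz":0,"ax":0,"ay":0,"az":-0.0159,"claw":-1},{"tx":-0.026,"ty":0.2225,"tz":0,"ax":0,"ay":0,"az":-0.0159,"claw":-1},{"tx":-0.026,"ty":0.2225,"tz":0,"ax":0,"ay":0,"az":-0.0159,"claw":-1}]' 30
python3 -m jog '[{"tx":-0.013,"ty":0.11,"tz":0,"ax":0,"ay":0,"az":-0.008,"claw":-1},{"tx":-0.013,"ty":0.11,"tz":0,"ax":0,"ay":0,"az":-0.008,"claw":-1},{"tx":-0.013,"ty":0.11,"tz":0,"ax":0,"ay":0,"az":-0.008,"claw":-1},{"tx":-0.013,"ty":0.11,"tz":0,"ax":0,"ay":0,"az":-0.008,"claw":-1}]' 30
python3 -c "
from h import *
o=manip.get_obs();print(o['ee_pos'],o['tcp_rot'],o['ft_force'])
p=np.array([.648,.2217]);r=Ro.from_euler('xyz',o['tcp_rot'],degrees=True).as_matrix();print('pivot in tool',r.T[:2,:2]@(p-o['ee_pos'][:2]))"
```

```text
time: 14.07
ee_pos: [0.5399, 0.0755, 0.0438]
tcp_rot: [-180.0, -0.0, 61.4]
ft_force: [-1.3, 3.0, 1.7]
opening: 0.0008
gripper_force: 1.2
time: 14.4
ee_pos: [0.5702, 0.0571, 0.0438]
tcp_rot: [-179.9, 0.0, 72.9]
ft_force: [-3.1, 2.1, 2.3]
opening: 0.0007
gripper_force: 1.7
time: 14.73
ee_pos: [0.5861, 0.0506, 0.0437]
tcp_rot: [-179.9, 0.0, 78.6]
ft_force: [-2.8, 1.7, 3.8]
opening: -0.0
gripper_force: 2.1
[0.5860993  0.05055811 0.0437354 ] [-1.79896942e+02  2.17536993e-02  7.85776461e+01] [-2.83894126  1.70993454  3.76259699]
pivot in tool [0.18001104 0.02678162]
```

```bash

python3 -m jog '[{"tx":-0.013,"ty":0.11,"tz":0,"ax":0,"ay":0,"az":-0.008,"claw":-1},{"tx":-0.013,"ty":0.11,"tz":0,"ax":0,"ay":0,"az":-0.008,"claw":-1},{"tx":-0.013,"ty":0.11,"tz":0,"ax":0,"ay":0,"az":-0.008,"claw":-1},{"tx":-0.013,"ty":0.11,"tz":0,"ax":0,"ay":0,"az":-0.008,"claw":-1},{"tx":-0.013,"ty":0.11,"tz":0,"ax":0,"ay":0,"az":-0.008,"claw":-1}]' 30
python3 -m jog '[{"tx":0,"ty":0.05,"tz":0,"ax":0,"ay":0,"az":-0.004,"claw":-1},{"tx":0,"ty":0.05,"tz":0,"ax":0,"ay":0,"az":-0.004,"claw":-1},{"tx":0,"ty":0,"tz":0,"ax":0,"ay":0,"az":0,"claw":-1}]' 30
python3 -c "
from h import *
c=cap('wrist');o=c['obs'];print(o['ee_pos'],o['tcp_rot'],o['ft_force']);save(c,'w6.png')
p=np.array([.648,.2217]);r=Ro.from_euler('xyz',o['tcp_rot'],degrees=True).as_matrix();print('pivot in tool',r.T[:2,:2]@(p-o['ee_pos'][:2]))"
```

```text
time: 15.15
ee_pos: [0.6074, 0.0446, 0.0438]
tcp_rot: [-179.9, 0.0, 85.8]
ft_force: [-4.4, 0.0, 4.0]
opening: 0.0002
gripper_force: 2.2
time: 15.4
ee_pos: [0.6122, 0.0443, 0.0435]
tcp_rot: [-180.0, 0.0, 87.2]
ft_force: [-1.7, -1.3, 1.3]
opening: 0.0005
gripper_force: 1.3
[0.61224697 0.04427863 0.04352943] [-1.79987342e+02  1.97358934e-02  8.72180403e+01] [-1.65657296 -1.31552193  1.27947936]
pivot in tool [0.17894754 0.02709968]
```

View pics/w6.png

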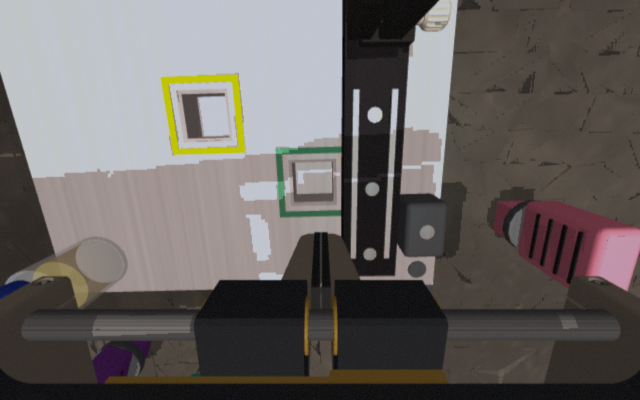

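```bash

python3 -m jog '[{"tx":0,"ty":0.05,"tz":0,"ax":0,"ay":0,"az":-0.004,"claw":-1},{"tx":0,"ty":0.03,"tz":0,"ax":0,"ay":0,"az":-0.003,"claw":-1},{"tx":0,"ty":0,"tz":0,"ax":0,"ay":0,"az":0,"claw":-1}]' 30
python3 -m jog '[{"tx":0,"ty":0.03,"tz":0,"ax":0,"ay":0,"az":0,"claw":-1},{"tx":0,"ty":0.03,"tz":0,"ax":0,"ay":0,"az":0,"claw":-1},{"tx":0,"ty":0,"tz":0,"ax":0,"ay":0,"az":0,"claw":-1}]' 30
```

```text
time: 15.7
ee_pos: [0.6158, 0.0443, 0.0433]
tcp_rot: [180.0, 0.0, 88.5]
ft_force: [-2.1, -1.1, 0.7]
opening: 0.0007
gripper_force: 1.0
time: 15.95
ee_pos: [0.616, 0.0443, 0.0433]
tcp_rot: [-179.8, 0.0, 88.5]
ft_force: [-11.0, -1.3, 8.0]
opening: 0.0004
gripper_force: 5.1
```

```bash

python3 -m jog '[{"tx":0,"ty":-0.3,"tz":0,"ax":0,"ay":0,"az":0,"claw":-1},{"tx":0,"ty":-0.4,"tz":0,"ax":0,"ay":0,"az":0,"claw":-1},{"tx":0,"ty":0,"tz":-0.9,"ax":0,"ay":0,"az":0,"claw":0},{"tx":0,"ty":0,"tz":-0.9,"ax":0,"ay":0,"az":0,"claw":0},{"tx":0,"ty":0,"tz":-0.9,"ax":0,"ay":0,"az":0,"claw":0}]' 30
python3 -m jog '[{"tx":-0.5,"ty":0,"tz":-0.9,"ax":0,"ay":0,"az":0,"claw":0},{"tx":-0.5,"ty":0,"tz":-0.9,"ax":0,"ay":0,"az":0,"claw":0},{"tx":0,"ty":0,"tz":0,"ax":0,"ay":0,"az":0,"claw":0},{"tx":0,"ty":0,"tz":0,"ax":0,"ay":0,"az":0,"claw":0}]' 30
cat > m2.py <<'E'
from h import *
c=cap('wrist');o=c['obs'];print(o['ee_pos'],o['tcp_rot'],o['opening']);save(c,'w7.png')
P=cloud(c);hsv=cv2.cvtColor(c['pixels'],cv2.COLOR_RGB2HSV)
for nm,lo,hi in(('green',45,80),('yellow',22,34)):
    q=np.argwhere((cv2.inRange(hsv,(lo,60,60),(hi,255,255))>0)&(P[...,2]>.026)&(P[...,2]<.037))[:,::-1]
    W=np.array([ray(c,p,.032)[:2]*1000 for p in q]).astype(np.float32); print(nm,len(q),cv2.minAreaRect(W))
g=(P[...,0]>.59)&(P[...,0]<.67)&(P[...,1]>.02)&(P[...,1]<.14)
b=g&(P[...,2]>.049)&(P[...,2]<.0565)
for y in np.arange(.03,.14,.01):
    x=P[...,0][b&(abs(P[...,1]-y)<.003)]
    if len(x)>5: print('%.2f'%y,(np.percentile(x,[1,99])*1000).round(1))
E
python3 m2.py
```

```text
time: 16.37
ee_pos: [0.59, 0.0454, 0.1524]
tcp_rot: [180.0, -0.0, 88.5]
ft_force: [0.6, -0.7, -0.1]
opening: 0.0183
gripper_force: 0.0
time: 16.7
ee_pos: [0.591, 0.0046, 0.226]
tcp_rot: [179.6, -0.0, 88.4]
ft_force: [-0.6, -0.0, -0.6]
opening: 0.0446
gripper_force: 0.0
[0.59099199 0.00460238 0.22599131] [ 1.79638950e+02 -3.01816246e-02  8.83847547e+01] 0.0445726061008373
green 321 ((607.9083862304688, 82.60452270507812), (42.797916412353516, 43.5365104675293), 88.4146728515625)
yellow 505 ((545.9503173828125, 126.65037536621094), (44.38603973388672, 45.250911712646484), 88.81951904296875)
0.03 [628.6 660.3]
0.04 [628.7 667.3]
0.05 [628.8 665.5]
0.06 [629.4 662. ]
0.07 [629.4 666.9]
0.08 [629.4 661.3]
0.09 [629.4 661.1]
0.10 [629.6 660.7]
0.11 [629.8 661.6]
0.12 [630.4 661.2]
0.13 [630.5 662.1]
0.14 [630.4 661.7]
```

View pics/w7.png

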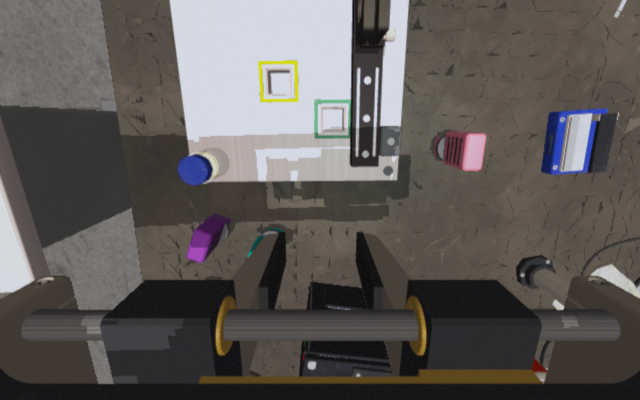

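```bash

python3 -m jog '[{"tx":-0.704,"ty":-0.69,"tz":0,"ax":0,"ay":0,"az":0,"claw":0.5},{"tx":-0.704,"ty":-0.69,"tz":0,"ax":0,"ay":0,"az":0,"claw":0.5},{"tx":-0.704,"ty":-0.69,"tz":0,"ax":0,"ay":0,"az":0,"claw":0.5},{"tx":-0.704,"ty":-0.69,"tz":0,"ax":0,"ay":0,"az":0,"claw":0.5},{"tx":-0.704,"ty":-0.69,"tz":0,"ax":0,"ay":0,"az":0,"claw":0.5}]' 30
python3 -m jog '[{"tx":-0.704,"ty":-0.69,"tz":0,"ax":0,"ay":0,"az":0,"claw":0.5},{"tx":0,"ty":0,"tz":0,"ax":0,"ay":0,"az":0,"claw":0.5},{"tx":0,"ty":0,"tz":0,"ax":0,"ay":0,"az":0,"claw":0.5},{"tx":0,"ty":0,"tz":0,"ax":0,"ay":0,"az":0,"claw":0.5}]' 30
python3 - <<'E'
from h import *
manip.capture('wrist');c=cap('wrist');o=c['obs'];print(o['ee_pos'],o['tcp_rot'],o['opening']);P=cloud(c);hsv=cv2.cvtColor(c['pixels'],cv2.COLOR_RGB2HSV)
m=(cv2.inRange(hsv,(5,140,80),(20,255,255))>0)&(P[...,2]>.078)&(P[...,2]<.095)&(abs(P[...,0]-.42)<.06)
q=np.argwhere(m)[:,::-1];W=np.array([ray(c,p,.086)[:2]*1000 for p in q]).astype(np.float32);print(len(q),cv2.minAreaRect(W))
E
```

```text
time: 17.17
ee_pos: [0.4451, -0.1318, 0.2214]
tcp_rot: [-179.9, -0.1, 88.5]
ft_force: [0.4, -0.9, -0.2]
opening: 0.069
gripper_force: 0.0
time: 17.5
ee_pos: [0.4189, -0.1589, 0.2224]
tcp_rot: [-179.9, -0.1, 88.4]
ft_force: [0.7, 1.9, 0.4]
opening: 0.069
gripper_force: 0.0
[ 0.41932209 -0.15859434  0.22256895] [-1.79958349e+02 -4.53658000e-02  8.84989757e+01] 0.06905075446100845
697 ((419.78814697265625, -159.99464416503906), (39.255313873291016, 20.969640731811523), 88.52385711669922)
```

```bash

python3 -m jog '[{"tx":-0.03,"ty":0.01,"tz":0.9,"ax":0,"ay":0,"az":0,"claw":0.5},{"tx":0,"ty":0,"tz":0.9,"ax":0,"ay":0,"az":0,"claw":0.5},{"tx":0,"ty":0,"tz":0.9,"ax":0,"ay":0,"az":0,"claw":0.5},{"tx":0,"ty":0,"tz":0.9,"ax":0,"ay":0,"az":0,"claw":0.5},{"tx":0,"ty":0,"tz":0.58,"ax":0,"ay":0,"az":0,"claw":0.2}]' 30
python3 -m jog '[{"tx":0,"ty":0,"tz":0,"ax":0,"ay":0,"az":0,"claw":-1},{"tx":0,"ty":0,"tz":0,"ax":0,"ay":0,"az":0,"claw":-1},{"tx":0,"ty":0,"tz":0,"ax":0,"ay":0,"az":0,"claw":-1},{"tx":0,"ty":0,"tz":0,"ax":0,"ay":0,"az":0,"claw":-1},{"tx":0,"ty":0,"tz":0,"ax":0,"ay":0,"az":0,"claw":-1}]' 30
python3 -m jog '[{"tx":0,"ty":0,"tz":0,"ax":0,"ay":0,"az":0,"claw":-1},{"tx":0,"ty":0,"tz":0,"ax":0,"ay":0,"az":0,"claw":-1},{"tx":0,"ty":0,"tz":0,"ax":0,"ay":0,"az":0,"claw":-1},{"tx":0,"ty":0,"tz":0,"ax":0,"ay":0,"az":0,"claw":-1}]' 30
```

```text
time: 18.02
ee_pos: [0.4186, -0.1589, 0.053]
tcp_rot: [-179.9, -0.1, 88.6]
ft_force: [-0.6, 0.3, 0.2]
opening: 0.0644
gripper_force: 0.0
time: 18.43
ee_pos: [0.4206, -0.1609, 0.0577]
tcp_rot: [179.8, 0.1, 88.5]
ft_force: [0.1, -1.2, -0.2]
opening: 0.0308
gripper_force: 0.0
time: 18.77
ee_pos: [0.4201, -0.1609, 0.0573]
tcp_rot: [179.9, 0.0, 88.5]
ft_force: [-0.1, 0.3, 8.6]
opening: 0.0215
gripper_force: 30.0
```

```bash

python3 -m jog '[{"tx":0,"ty":0,"tz":-0.3,"ax":0,"ay":0,"az":-0.0017,"claw":-1},{"tx":0,"ty":0,"tz":-0.95,"ax":0,"ay":0,"az":0,"claw":-1},{"tx":0,"ty":0,"tz":-0.95,"ax":0,"ay":0,"az":0,"claw":-1},{"tx":0,"ty":0,"tz":-0.95,"ax":0,"ay":0,"az":0,"claw":-1},{"tx":0,"ty":0,"tz":-0.95,"ax":0,"ay":0,"az":0,"claw":-1}]' 30
python3 -m jog '[{"tx":0.686,"ty":0.505,"tz":0,"ax":0,"ay":0,"az":0,"claw":-1},{"tx":0.686,"ty":0.505,"tz":0,"ax":0,"ay":0,"az":0,"claw":-1},{"tx":0.686,"ty":0.505,"tz":0,"ax":0,"ay":0,"az":0,"claw":-1},{"tx":0.686,"ty":0.505,"tz":0,"ax":0,"ay":0,"az":0,"claw":-1},{"tx":0.686,"ty":0.505,"tz":0,"ax":0,"ay":0,"az":0,"claw":-1}]' 30
python3 -m jog '[{"tx":0.686,"ty":0.505,"tz":0,"ax":0,"ay":0,"az":0,"claw":-1},{"tx":0.686,"ty":0.505,"tz":0,"ax":0,"ay":0,"az":0,"claw":-1},{"tx":0.686,"ty":0.505,"tz":0,"ax":0,"ay":0,"az":0,"claw":-1},{"tx":0.686,"ty":0.505,"tz":0,"ax":0,"ay":0,"az":0,"claw":-1},{"tx":0,"ty":0,"tz":0,"ax":0,"ay":0,"az":0,"claw":-1}]' 30
python3 -m jog '[{"tx":0,"ty":0,"tz":0,"ax":0,"ay":0,"az":0,"claw":-1},{"tx":0,"ty":0,"tz":0,"ax":0,"ay":0,"az":0,"claw":-1}]' 30
python3 - <<'E'
from h import *
c=cap('wrist');o=c['obs'];print(o['ee_pos'],o['tcp_rot'],o['opening']);save(c,'w8.png');P=cloud(c);hsv=cv2.cvtColor(c['pixels'],cv2.COLOR_RGB2HSV)
for nm,lo,hi in(('green',45,80),('yellow',22,34)):
    q=np.argwhere((cv2.inRange(hsv,(lo,60,60),(hi,255,255))>0)&(P[...,2]>.026)&(P[...,2]<.037))[:,::-1]
    W=np.array([ray(c,p,.032)[:2]*1000 for p in q]).astype(np.float32); print(nm,len(q),cv2.minAreaRect(W) if len(q)>5 else '')
m=(cv2.inRange(hsv,(5,140,80),(20,255,255))>0)&(P[...,2]>.22)&(P[...,2]<.27)&(abs(P[...,0]-.61)<.06)&(abs(P[...,1]-.08)<.06)
print(m.sum(),np.median(P[m],0));z=np.percentile(P[m][:,2],60);q=np.argwhere(m&(abs(P[...,2]-z)<.004))[:,::-1];W=np.array([ray(c,p,z)[:2]*1000 for p in q]).astype(np.float32);print(z,len(q),cv2.minAreaRect(W))
E
```

```text
time: 19.18
ee_pos: [0.4185, -0.1604, 0.2222]
tcp_rot: [180.0, -0.0, 88.8]
ft_force: [0.1, -1.3, -2.0]
opening: 0.0221
gripper_force: 30.0
time: 19.6
ee_pos: [0.5237, -0.0243, 0.2207]
tcp_rot: [180.0, 0.0, 88.8]
ft_force: [1.2, -0.9, -1.6]
opening: 0.0217
gripper_force: 30.0
time: 20.02
ee_pos: [0.6092, 0.0867, 0.2203]
tcp_rot: [179.9, -0.1, 88.9]
ft_force: [-1.4, -0.6, -1.5]
opening: 0.0215
gripper_force: 30.0
time: 20.18
ee_pos: [0.6054, 0.0821, 0.2199]
tcp_rot: [-179.9, 0.0, 88.8]
ft_force: [-0.2, -0.3, -1.2]
opening: 0.0219
gripper_force: 30.0
[0.60541428 0.08208628 0.21985671] [-1.79928959e+02  3.01014624e-02  8.88089392e+01] 0.021854085827814774
green 311 ((608.0243530273438, 82.44377899169922), (43.55910873413086, 43.09806442260742), 88.83929443359375)
yellow 417 ((545.7280883789062, 126.4738540649414), (44.426170349121094, 44.96305847167969), 88.82907104492188)
3039 [0.60505611 0.08804935 0.24767313]
0.2479476180999983 2529 ((604.9961547851562, 83.53791046142578), (39.31904983520508, 21.141494750976562), 88.8730697631836)
```

View pics/w8.png

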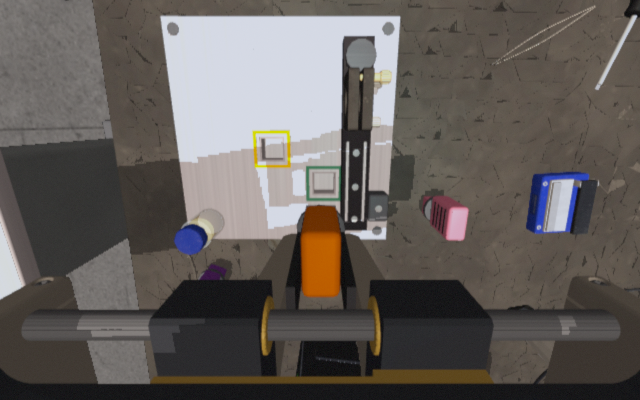

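```bash

python3 -m jog '[{"tx":-0.022,"ty":0.075,"tz":0.5,"ax":0,"ay":0,"az":0,"claw":-1},{"tx":0,"ty":0,"tz":0.9,"ax":0,"ay":0,"az":0,"claw":-1},{"tx":0,"ty":0,"tz":0.9,"ax":0,"ay":0,"az":0,"claw":-1},{"tx":0,"ty":0,"tz":0.8,"ax":0,"ay":0,"az":0,"claw":-1},{"tx":0,"ty":0,"tz":0,"ax":0,"ay":0,"az":0,"claw":-1}]' 30
python3 -m jog '[{"tx":0,"ty":0,"tz":0,"ax":0,"ay":0,"az":0,"claw":-1},{"tx":0,"ty":0,"tz":0.05,"ax":0,"ay":0,"az":0,"claw":-1},{"tx":0,"ty":0,"tz":0.05,"ax":0,"ay":0,"az":0,"claw":-1},{"tx":0,"ty":0,"tz":0.05,"ax":0,"ay":0,"az":0,"claw":-1},{"tx":0,"ty":0,"tz":0,"ax":0,"ay":0,"az":0,"claw":-1}]' 30
```

```text
time: 20.65
ee_pos: [0.6046, 0.0798, 0.0908]
tcp_rot: [-179.5, 0.1, 88.7]
ft_force: [-1.5, 0.2, -1.9]
opening: 0.0219
gripper_force: 30.0
time: 21.07
ee_pos: [0.6098, 0.0815, 0.0913]
tcp_rot: [179.9, -0.0, 88.8]
ft_force: [0.2, -0.7, -1.2]
opening: 0.0213
gripper_force: 30.0
```

```bash

python3 -m jog '[{"tx":0,"ty":0,"tz":0,"ax":0,"ay":0,"az":0,"claw":-1},{"tx":0,"ty":0,"tz":0,"ax":0,"ay":0,"az":0,"claw":-1}]' 30
python3 - <<'E'
from h import *
for i in range(3):
    c=cap('wrist');o=c['obs'];print(o['ee_pos'],o['ft_force'])
P=cloud(c);hsv=cv2.cvtColor(c['pixels'],cv2.COLOR_RGB2HSV)
q=np.argwhere((cv2.inRange(hsv,(45,60,60),(80,255,255))>0)&(P[...,2]>.026)&(P[...,2]<.037))[:,::-1]
W=np.array([ray(c,p,.032)[:2]*1000 for p in q]).astype(np.float32); print(len(q),cv2.minAreaRect(W))
q=np.argwhere((cv2.inRange(hsv,(5,140,80),(20,255,255))>0)&(abs(P[...,2]-.119)<.005)&(abs(P[...,0]-.61)<.03))[:,::-1]
W=np.array([ray(c,p,.119)[:2]*1000 for p in q]).astype(np.float32); print(len(q),cv2.minAreaRect(W))
E
```

```text
time: 21.23
ee_pos: [0.6095, 0.0816, 0.0908]
tcp_rot: [180.0, -0.0, 88.8]
ft_force: [-0.3, 0.0, -1.3]
opening: 0.0214
gripper_force: 30.0
[0.60948377 0.08156946 0.09079274] [-0.33748148  0.04888058 -1.26892616]
[0.60942548 0.08156221 0.09063748] [-0.50995131 -0.86488306 -2.19789652]
[0.60933188 0.08153796 0.09046016] [-0.59385848  0.24814572 -1.66498399]
435 ((607.8836059570312, 85.77863311767578), (37.98709487915039, 42.80807113647461), 89.35406494140625)
2537 ((608.8824462890625, 83.20027923583984), (39.4495964050293, 20.97201919555664), 87.7461166381836)
```

```bash

python3 -m jog '[{"tx":-0.012,"ty":-0.025,"tz":0,"ax":0,"ay":0,"az":0,"claw":-1},{"tx":0,"ty":0,"tz":0.05,"ax":0,"ay":0,"az":0,"claw":-1},{"tx":0,"ty":0,"tz":0.05,"ax":0,"ay":0,"az":0,"claw":-1},{"tx":0,"ty":0,"tz":0.05,"ax":0,"ay":0,"az":0,"claw":-1},{"tx":0,"ty":0,"tz":0,"ax":0,"ay":0,"az":0,"claw":-1}]' 30
python3 -m jog '[{"tx":0,"ty":0,"tz":0.05,"ax":0,"ay":0,"az":0,"claw":-1},{"tx":0,"ty":0,"tz":0.05,"ax":0,"ay":0,"az":0,"claw":-1},{"tx":0,"ty":0,"tz":0,"ax":0,"ay":0,"az":0,"claw":-1}]' 30
```

```text
time: 21.8
ee_pos: [0.6084, 0.0811, 0.0849]
tcp_rot: [180.0, -0.0, 88.8]
ft_force: [-2.9, 0.4, 10.2]
opening: 0.0215
gripper_force: 30.0
time: 22.05
ee_pos: [0.6093, 0.0821, 0.0814]
tcp_rot: [179.8, -0.1, 88.7]
ft_force: [1.3, 6.8, 0.4]
opening: 0.0214
gripper_force: 30.0
```

```bash

python3 -m jog '[{"tx":0.015,"ty":0,"tz":0.05,"ax":0,"ay":0,"az":0,"claw":-1},{"tx":0,"ty":0,"tz":0.08,"ax":0,"ay":0,"az":0,"claw":-1},{"tx":0,"ty":0,"tz":0.08,"ax":0,"ay":0,"az":0,"claw":-1},{"tx":0,"ty":0,"tz":0,"ax":0,"ay":0,"az":0,"claw":-1}]' 30
python3 -m jog '[{"tx":0,"ty":0,"tz":0.05,"ax":0,"ay":0,"az":0,"claw":-1},{"tx":0,"ty":0,"tz":0.03,"ax":0,"ay":0,"az":0,"claw":-1},{"tx":0,"ty":0,"tz":0,"ax":0,"ay":0,"az":0,"claw":-1}]' 30
```

```text
time: 22.38
ee_pos: [0.6082, 0.0822, 0.0708]
tcp_rot: [-180.0, -0.0, 88.8]
ft_force: [2.6, 4.8, -2.7]
opening: 0.0215
gripper_force: 30.0
time: 22.63
ee_pos: [0.6082, 0.0822, 0.0679]
tcp_rot: [-180.0, -0.0, 88.8]
ft_force: [1.9, 4.8, -1.3]
opening: 0.0216
gripper_force: 30.0
```

```bash

python3 -m jog '[{"tx":0.01,"ty":0,"tz":0.03,"ax":0,"ay":0,"az":0,"claw":-1},{"tx":0,"ty":0,"tz":0,"ax":0,"ay":0,"az":0,"claw":-1},{"tx":0,"ty":0,"tz":0,"ax":0,"ay":0,"az":0,"claw":-1}]' 30
python3 -m jog '[{"tx":0,"ty":0,"tz":0.025,"ax":0,"ay":0,"az":0,"claw":-1},{"tx":0,"ty":0,"tz":0,"ax":0,"ay":0,"az":0,"claw":-1},{"tx":0,"ty":0,"tz":0,"ax":0,"ay":0,"az":0,"claw":-1}]' 30
```

```text
time: 22.88
ee_pos: [0.6083, 0.0823, 0.0671]
tcp_rot: [-180.0, -0.0, 88.8]
ft_force: [-0.4, 4.1, 1.8]
opening: 0.0215
gripper_force: 30.0
time: 23.13
ee_pos: [0.6083, 0.0822, 0.067]
tcp_rot: [180.0, -0.0, 88.8]
ft_force: [-2.6, 3.9, 10.0]
opening: 0.0219
gripper_force: 30.0
```

```bash

python3 -m jog '[{"tx":0,"ty":0,"tz":0,"ax":0,"ay":0,"az":0,"claw":0.3},{"tx":0,"ty":0,"tz":0,"ax":0,"ay":0,"az":0,"claw":0.3},{"tx":0,"ty":0,"tz":0,"ax":0,"ay":0,"az":0,"claw":0.3},{"tx":0,"ty":0,"tz":0,"ax":0,"ay":0,"az":0,"claw":0.3},{"tx":0,"ty":0,"tz":0,"ax":0,"ay":0,"az":0,"claw":0.3}]' 30
python3 -m jog '[{"tx":0,"ty":0,"tz":-0.5,"ax":0,"ay":0,"az":0,"claw":0.3},{"tx":0,"ty":0,"tz":-0.9,"ax":0,"ay":0,"az":0,"claw":0.3},{"tx":0,"ty":0,"tz":-0.9,"ax":0,"ay":0,"az":0,"claw":0.3},{"tx":0,"ty":0,"tz":-0.9,"ax":0,"ay":0,"az":0,"claw":0.3},{"tx":-0.8,"ty":0,"tz":-0.5,"ax":0,"ay":0,"az":0,"claw":0.3}]' 30
python3 -m jog '[{"tx":-0.8,"ty":0,"tz":0,"ax":0,"ay":0,"az":0,"claw":0.3},{"tx":0,"ty":0,"tz":0,"ax":0,"ay":0,"az":0,"claw":0.3},{"tx":0,"ty":0,"tz":0,"ax":0,"ay":0,"az":0,"claw":0.3},{"tx":0,"ty":0,"tz":0,"ax":0,"ay":0,"az":0,"claw":0.3}]' 30
sed -i s/w7/w9/ m2.py; python3 m2.py
python3 - <<'E'
from h import *
c=cap('wrist');P=cloud(c);hsv=cv2.cvtColor(c['pixels'],cv2.COLOR_RGB2HSV)
m=(cv2.inRange(hsv,(5,140,80),(20,255,255))>0)&(P[...,2]>.085)&(P[...,2]<.13)&(abs(P[...,0]-.61)<.05)&(abs(P[...,1]-.08)<.05)
z=np.percentile(P[m][:,2],[50,75,95]);print(z);q=np.argwhere(m&(abs(P[...,2]-.096)<.004))[:,::-1];W=np.array([ray(c,p,.096)[:2]*1000 for p in q]).astype(np.float32);print(len(q),cv2.minAreaRect(W))
E
```

```text
time: 23.55
ee_pos: [0.608, 0.0818, 0.066]
tcp_rot: [-180.0, 0.0, 88.8]
ft_force: [0.5, -0.3, -0.2]
opening: 0.0529
gripper_force: 0.0
time: 23.97
ee_pos: [0.6093, 0.0534, 0.2185]
tcp_rot: [179.7, -0.1, 88.9]
ft_force: [1.4, 0.1, -0.4]
opening: 0.06
gripper_force: 0.0
time: 24.3
ee_pos: [0.6065, 0.0182, 0.2138]
tcp_rot: [-179.9, -0.0, 88.7]
ft_force: [0.0, -0.2, -0.8]
opening: 0.0596
gripper_force: 0.0
[0.60647384 0.01818213 0.21383445] [-1.79945706e+02 -1.74193056e-02  8.87293681e+01] 0.05963166403119337
green 254 ((594.4988403320312, -69.06013488769531), (350.0977783203125, 45.136810302734375), 84.86290740966797)
yellow 567 ((571.8423461914062, 125.33052062988281), (44.25504684448242, 97.45813751220703), 88.07473754882812)
0.03 [628.5 659.7]
0.04 [628.6 668.7]
0.05 [628.8 662.1]
0.06 [629.8 662.5]
0.07 [629.8 668.3]
0.08 [629.9 660.8]
0.09 [629.9 660.6]
0.10 [629.9 661.5]
0.11 [629.9 661.3]
0.12 [630.  661.2]
0.13 [630.1 661.7]
0.14 [630.2 661.5]
[0.09520199 0.09588067 0.09666914]
596 ((607.6258544921875, 82.00275421142578), (37.583621978759766, 21.447492599487305), 88.78195190429688)
```

View pics/w9.png

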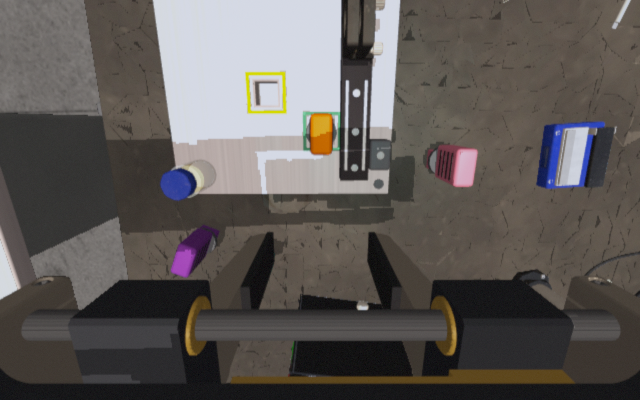

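The orange key stands in the green socket at (320,133). Its top is at 95.9 mm, where 96 mm is fully home. The bar rests against the stop at (380,155), and the vial hasn't moved. I'm handing in.

```bash
python3 -c "
from rig import manip
print(manip.job_done())"
```

```text
the job is handed in; nothing more can be done
None
```

The job is handed in, though no verdict was returned: the last camera check showed the bar resting against the steel stop and the orange key fully home in the green socket with the gripper clear, at about 24 s of the 72 s allowed.

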